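# Seat a filter planchet and close the counter drawer

## Task

On the sample counter's open drawer the round steel planchet has been set down beside its recess. Gently nudge it by its edge with the fingertips, without lifting it or touching the white filter on top, until it drops flat into the recess; then push the drawer fully home by its handle without slamming it, leave the bottle, jar and flask beside it undisturbed, and take the hand away. Nothing is to be gripped or picked up.

Things in the scene. Friction and masses are not known exactly. Their poses are not given: they have to be found in the camera images.
- planchet: loose flat steel disc, 50 mm diameter, 6 mm thick, 30 to 55 g, sharp upright edge; origin at the centre of its underside, z up. It lies flat on the drawer's deck, somewhere between the recess and the handle end. Push it on its edge.
- filter: thin white filter disc, 41 mm diameter, 0.5 mm thick, fixed centrally on the planchet's top face, leaving a bare steel border about 4 mm wide. Origin at the centre of its underside, 6 mm above the planchet's underside. Must not be touched.
- counter: fixed cream instrument box, 240 mm wide, 210 deep, 175 high. Origin on the bench under the recess's place when the drawer is fully out; x points the way the drawer closes, into the box, y left as seen from the handle. The box's front face is at x = 80 mm; its slot is 5 mm high above the deck, so a planchet in the recess passes and one lying on the deck does not.
- drawer (a joint): how far the drawer has been pushed in, m: 0 = fully drawn out, 0.165 = fully home against a stop. It slides along the counter's x; starts between 0 and 0.012. Moves with about 2.5 N of steady friction, stays where it is left, no spring.
- recess (a point): centre of the recess at deck level (85 mm above the bench); moves with the drawer, axes as the counter. Recess 54 mm in diameter, 7 mm deep, flat solid floor, upright wall: a seated planchet and filter lie just below the deck. The level aluminium deck is 170 mm wide (y), ends 105 mm before the centre (-x) and has no raised edge there: fingers may hang past its end, above the handle.
- handle (a point): middle of the drawer's bow handle: level steel bar 10 mm thick, 90 mm long along y, 143 mm before the recess centre (-x), 60 mm above the bench (25 below the deck); 33 mm free between bar and front panel. Push its outer side towards +x of the counter. With the drawer home the bar is 58 mm in front of the box's front face.
- sample_bottle: bystander: amber glass bottle with black cap, 52 mm diameter, 115 mm high, standing beside the drawer; origin at the centre of its underside.
- wide_jar: bystander: white plastic jar, 60 mm diameter, 85 mm high, standing beside the drawer; origin at the centre of its underside.
- flask: bystander: conical glass flask, 72 mm diameter at the foot, 112 mm high, standing beside the drawer; origin at the centre of its underside.
Not all that is in view belongs to the job. Several things have the shape of the planchet; the one meant has the colours described above.

How it is judged:
On the way, in this order (a step that is already met when the one before it is completed fails the run):
1. the planchet lies flat in the recess of the still open drawer (horizontal distance between planchet and recess below 0.0045 m and z of planchet in the frame of recess below -0.0055 m and angle between planchet's own z axis and vertical below 0.06 rad and value of joint drawer below 0.08 m), for 0.2 s.
2. the drawer is home (value of joint drawer above 0.161 m), for 0.2 s.
At the end, for the whole second after the job is handed in: The planchet lies flat in the recess (at least 5.5 mm below the deck, centre within 4.5 mm, tilt under 0.06 rad) and at rest, and the drawer is within 4 mm of fully home (horizontal distance between planchet and recess below 0.0045 m and z of planchet in the frame of recess below -0.0055 m and angle between planchet's own z axis and vertical below 0.06 rad and value of joint drawer above 0.161 m and linear speed of planchet below 0.02 m/s); the robot touches nothing.
It fails at once if the planchet is lifted (underside more than 6 mm above the deck), tipped by more than 0.4 rad, or falls off the drawer (z of planchet in the frame of recess above 0.006 m or angle between planchet's own z axis and vertical above 0.4 rad or z of planchet in the frame of recess below -0.02 m).
It fails at once if the filter is touched (contact force between any of the fingers, the arm and filter above 0.3 N).
It fails at once if the fingers squeeze or shove the planchet with more than 15 N (contact force between any of the fingers, the arm and planchet above 15 N).
It fails at once if the drawer is slammed (faster than 0.4 m/s) (velocity of joint drawer above 0.4 m/s).
It fails at once if the bottle, jar or flask is moved by more than 15 mm (distance of any of sample_bottle, wide_jar, flask from where it was at the start of the episode above 0.015 m).
It also fails if it takes over 58 s, if anything falls off the work surface, if the arm or the gripper's body presses on something with over 40 N, if the wrist force passes 120 N, or if a joint passes its speed limit or range.

## Robot

A 6-joint arm with a two-finger parallel gripper is mounted at the origin on the work surface. World frame = base frame: x ahead of the robot, y to its left, z up, the work surface at z = 0. Lengths are in m, angles in rad, forces in N, time in s.
With the tool pointing down it reaches from about 0.25 to 0.775 m from the base axis. Payload 4 kg.
Tool frame: the origin (TCP) lies midway between the tips of the shut fingers; the grasp point (between the pads) lies 19 mm behind it; z points along the fingers, y is the line along which they close (so a half turn about z gives the same grasp; the last joint's range is limited). The gripper opens to 85 mm and grips with 20 to 120 N. Pads are 22 mm wide; open, the fingers measure 114 mm over their backs; the gripper's body (76 mm by 85 mm) begins 54 mm behind the grasp point. The pads swing forward as they close: fully open they stand 13 mm farther back than shut.
Start: joints at [-1.405, 0.087, 1.371, -0, 1.684, -0.103], TCP at [0.146, -0.53, 0.209] pointing down, gripper open.
Joint ranges: [-3.1, 3.1], [-0.76, 2.03], [0.27, 2.55], [-1.08, 4.22], [0.17, 2.65], [-2.57, 2.57]. Speed limits (rad/s): [2.79, 2.79, 3.14, 3.14, 3.14, 3.14].

## Interface

Orientations are given as a 3x3 rotation matrix whose columns are the frame's x, y, z axes.
In Python, from plant import * gives the robot as it stands.
- The arm moves only by the tool servo_tool, never from a script. Its argument "commands" is a list that holds one entry, the list of rows, each a list of 5 numbers: the closure, from 0 (fully open) to 1 (shut), then the shift along the tool's x, y, z in m, then the turn about the tool's z in rad. In form: [[[gripper, tx, ty, tz, roll], ...]]. A call has 1 to 5 rows; each row is the pose to reach, as a shift and turn from the pose commanded when the call began, along the tool's axes at that moment; what a row does not reach only later rows make up. A row lasts 1/12 s, in which the tool goes at most 41.7 mm and 7.16 degrees, less where a joint would pass 70% of its speed; a pose out of reach is approached as far as the arm can. A call with a gripper value outside its range is refused whole. The fingers move at their own pace and stop on an object; the grip force is fixed at half the most. Time passes only in rows, so rows that repeat a pose let the fingers close. It gives the time, the measured TCP pose, the force, the opening and the grip force at its end, in the units of the state.
- read_state(): the state, without advancing time (a new reading comes with each control period).
- camera(name): name is "side" or "top"; returns the picture (400x640x3 uint8, red, green, blue); there is no depth.
- get_calibration(name): a dict with "vertical_fov" (degrees; the focal length in pixels is half the picture's height over the tangent of half this angle, whatever the lens; pixels are square), "cx", "cy" (the principal point, pixels), "T" (4x4, takes a point from camera to world coordinates). Camera axes: x right, y down, z forward; pixel columns grow to the right and rows downward; lengths in m; the calibration is good to about 2 mm. A picture is of the moment at which its call begins. get_calibration takes no time and is no camera call.
- hand_in(): hands the job in; it is judged then, once.
The state is a dict: "time_s": time; "joint_pos": joint angles; "qd": joint speeds; "joint_torque": joint torques, N m; "tcp_pos": TCP position; "tool_rot": TCP orientation; "ft_force": force on the tool from outside, world axes, zero at the start; "wrist_torque": the same for the moment, N m; "gripper_width": finger opening in m; "finger_force": force on a finger pad.
Only numpy, scipy, OpenCV 4.12 (cv2) and the standard library are available. Lean on these libraries where they do the work, as an engineer would, in place of code of your own. Each camera call takes 0.05 s, during which the arm holds its last target. There are 200 camera calls.

## Working session

There is one attempt and no reset: what is moved stays moved. The work goes in short steps, Python scripts to look and compute and a tool call to move; the robot and the scene stay as the last step left them, time stands still between calls to the robot, and variables do not carry over. Pictures are saved under pics/ and viewed, at most 10 in all, crops included, and the job is handed in when it is done.

Besides the shell and the picture viewer there is one more tool, called after "Emit:" by a JSON object that holds its "method" and its "body". servo_tool: Moves the arm, as the interface text tells. Its arguments: {"type":"object","properties":{"commands":{"type":"array","items":{"type":"array","items":{"type":"array","items":{"type":"number"}}}}},"required":["commands"]}

```bash
mkdir -p pics
cat > h.py <<'E'
from plant import *
import numpy as np, cv2
def snap(n,f):
    im=camera(n); cv2.imwrite('pics/'+f+'.png',im[:,:,::-1]); return im
def ray(n,u,v,z):
    c=get_calibration(n); T=np.array(c["T"]); f=200/np.tan(np.radians(c["vertical_fov"])/2)
    d=T[:3,:3]@np.array([(u-c["cx"])/f,(v-c["cy"])/f,1]); p=T[:3,3]
    return p+d*(z-p[2])/d[2]
def proj(n,P):
    c=get_calibration(n); T=np.array(c["T"]); f=200/np.tan(np.radians(c["vertical_fov"])/2)
    q=T[:3,:3].T@(np.array(P)-T[:3,3]); return np.array([c["cx"]+f*q[0]/q[2],c["cy"]+f*q[1]/q[2]])
E
python3 - <<'E'
from h import *
snap('top','t0');snap('side','s0')
for n in('top','side'):print(get_calibration(n))
s=read_state();print(s['time_s'],s['tcp_pos'],s['tool_rot'])
E
```

```text
{'vertical_fov': 52.500553161042276, 'cx': 317.1858174886802, 'cy': 198.2720303504313, 'T': array([[-0.00791659, -0.99210356,  0.12517132,  0.46045985],
       [-0.99926918,  0.00316766, -0.038093  ,  0.02888838],
       [ 0.0373957 , -0.12538141, -0.99140358,  0.96692078],
       [ 0.        ,  0.        ,  0.        ,  1.        ]])}
{'vertical_fov': 52.58875902418586, 'cx': 323.8248024947291, 'cy': 202.66406921324761, 'T': array([[ 9.89996892e-01, -9.76566302e-02,  1.01829939e-01,
         4.82702389e-01],
       [-1.41088432e-01, -6.87569652e-01,  7.12279459e-01,
        -7.58077369e-01],
       [ 4.56364192e-04, -7.19521477e-01, -6.94470039e-01,
         8.52501976e-01],
       [ 0.00000000e+00,  0.00000000e+00,  0.00000000e+00,
         1.00000000e+00]])}
0.1 [ 0.14598749 -0.52976156  0.20803362] [[ 9.64088719e-01  2.65580192e-01 -3.20325592e-04]
 [ 2.65580294e-01 -9.64086684e-01  1.99318985e-03]
 [ 2.20530105e-04 -2.00668401e-03 -9.99997962e-01]]
```

View pics/t0.png

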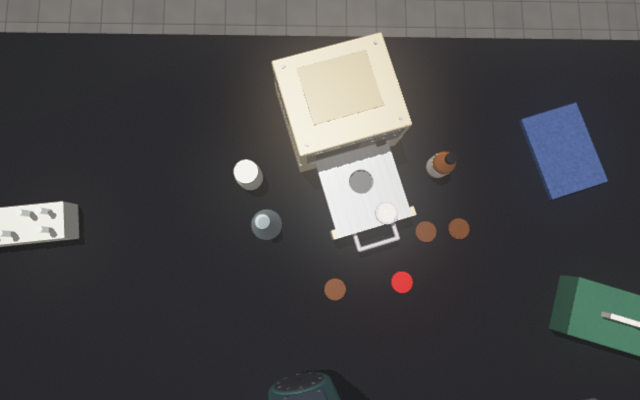

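View pics/s0.png

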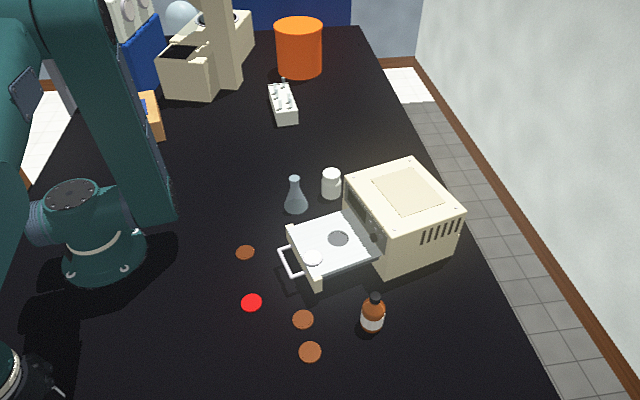

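Top view: the white and steel disc on the deck is at (387,213) and the recess at (361,181). Lookalikes are copper discs at (426,231), (459,229) and (335,289), and a red one at (402,282), all on the bench. I choose the disc at (387,213) and will check it in a close crop.

Run:
```python
import cv2
im=cv2.imread('pics/t0.png'); cv2.imwrite('pics/c0.png',cv2.resize(im[140:260,310:430],None,fx=5,fy=5,interpolation=cv2.INTER_CUBIC))
```

```text
(no output)
```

View pics/c0.png

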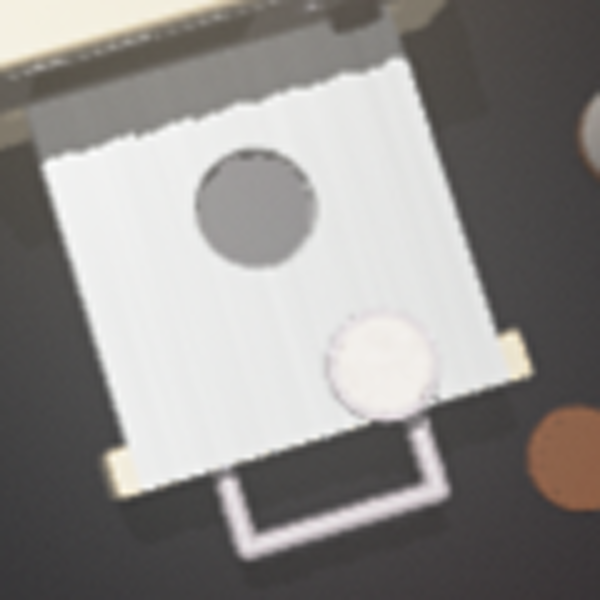

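The crop confirms a white disc with a steel rim at crop (382,366). The recess is at (256,208), the deck front edge runs (138,491) to (505,380), and the handle bar runs (250,548) to (440,490).

Run:
```python
from h import *
px=lambda u,v:(310+u/5-.4,140+v/5-.4)
g=lambda u,v,z:ray('top',*px(u,v),z)
P=g(382,366,.091);R=g(256,208,.085)
A=g(138,491,.085);B=g(505,380,.085);C=g(45,162,.085);D=g(405,58,.085)
H1=g(248,550,.06);H2=g(442,492,.06)
print('P',P,'R',R,'\ncorners',A,B,C,D,'\nH',H1,H2)
for v in (A-B,H1-H2): print('y-axis yaw',np.degrees(np.arctan2(v[1],v[0]))-90, np.linalg.norm(v))
for v in (C-A,D-B): print('x yaw',np.degrees(np.arctan2(v[1],v[0])))
d=R-P;print('d',d,np.linalg.norm(d[:2]),np.degrees(np.arctan2(d[1],d[0])))
m=(A+B)/2;print('R-front mid',R-m,np.linalg.norm((R-m)[:2]),np.degrees(np.arctan2(*(R-m)[1::-1])))
print(proj('side',P),proj('side',R))
for n,uv in(('bottle',(435,172)),('jar',(250,182)),('flask',(266,226))): print(n,ray('top',*uv,.02))
```

```text
P [ 0.53861024 -0.15481521  0.091     ] R [ 0.60960096 -0.10193972  0.085     ] 
corners [ 0.48518365 -0.04778904  0.085     ] [ 0.53271542 -0.21041394  0.085     ] [ 0.63036961 -0.00859214  0.085     ] [ 0.67763955 -0.1705271   0.085     ] 
H [ 0.45936463 -0.09874704  0.06      ] [ 0.48450017 -0.18677805  0.06      ]
y-axis yaw 16.292507351089327 0.1694288206795041
y-axis yaw 15.935660479182701 0.09154918819154602
x yaw 15.108358531716092
x yaw 15.388269586505066
d [ 0.07099072  0.05287549 -0.006     ] 0.08851835752140068 36.67957456244479
R-front mid [0.10065142 0.02716177 0.        ] 0.10425196014685721 15.10208820057902
[311.18407093 256.25935714] [336.8894487  238.09699698]
bottle [ 0.64269343 -0.29108304  0.02      ]
jar [0.61910125 0.15035568 0.02      ]
flask [0.51544495 0.1120571  0.02      ]
```

Emit:
{"method": "servo_tool", "body": {"commands": [[[0.67,0.035,-0.019,0,0],[0.67,0.07,-0.038,0,0],[0.67,0.105,-0.058,0,0],[0.67,0.14,-0.077,0,0],[0.67,0.174,-0.096,0,0]]]}}

```text
time_s: 0.52
tcp_pos: [0.2892, -0.3898, 0.2086]
tool_rot: [[0.964, 0.265, -0.0], [0.265, -0.964, 0.001], [0.0, -0.001, -1.0]]
ft_force: [-0.0, -1.6, -0.6]
gripper_width: 0.0283
finger_force: 0.0
```

Emit:
{"method": "servo_tool", "body": {"commands": [[[0.67,0.035,-0.019,0,0],[0.67,0.07,-0.038,0,0],[0.67,0.105,-0.058,0,0],[0.67,0.14,-0.077,0,0],[0.67,0.174,-0.096,0,0]]]}}

```text
time_s: 0.93
tcp_pos: [0.4315, -0.2508, 0.2087]
tool_rot: [[0.964, 0.266, -0.0], [0.266, -0.964, 0.0], [-0.0, -0.0, -1.0]]
ft_force: [0.4, -0.9, 0.9]
gripper_width: 0.0282
finger_force: 0.0
```

Emit:
{"method": "servo_tool", "body": {"commands": [[[0.67,0.03,-0.016,0,-0.09],[0.67,0.06,-0.033,0,-0.18],[0.67,0.088,-0.049,0.02,-0.27],[0.67,0.088,-0.049,0.04,-0.372],[0.67,0.088,-0.049,0.06,-0.372]]]}}

```text
time_s: 1.35
tcp_pos: [0.5035, -0.1803, 0.148]
tool_rot: [[0.797, 0.604, -0.0], [0.604, -0.797, 0.0], [-0.0, -0.0, -1.0]]
ft_force: [-0.6, -0.4, -0.4]
gripper_width: 0.0281
finger_force: 0.0
```

Run:
```python
from h import *
t=camera('top');s=camera('side')
k=lambda im,u,v,w,h:cv2.resize(im[v:v+h,u:u+w],None,fx=4,fy=4,interpolation=cv2.INTER_CUBIC)
a=k(t,330,160,100,120);b=k(s,265,190,100,120)
cv2.imwrite('pics/c1.png',np.hstack([a,b])[:,:,::-1])
p=read_state()['tcp_pos'];print(proj('top',p),proj('side',p))
```

```text
[404.24341146 229.23064182] [294.88907904 252.12942661]
```

View pics/c1.png

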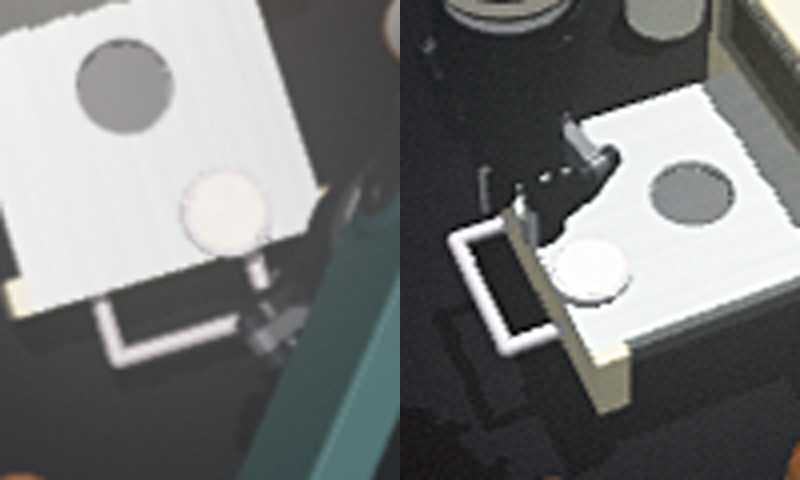

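The planchet is at side crop (591,271) and the recess at (692,193). The fingers stand behind the disc, over the handle end.

Run:
```python
from h import *
g=lambda u,v,z:ray('side',265+(u-400)/4-.4,190+v/4-.4,z)
h=lambda u,v,z:ray('top',330+u/4-.4,160+v/4-.4,z)
P=g(591,270,.091);R=g(692,193,.085);print(P,R,R-P);P=h(225,212,.091);R=h(125,87,.085);print(P,R,R-P)
```

```text
[ 0.54105401 -0.15771893  0.091     ] [ 0.61149711 -0.10138418  0.085     ] [ 0.0704431   0.05633475 -0.006     ]
[ 0.53904972 -0.15449834  0.091     ] [ 0.60926424 -0.10204373  0.085     ] [ 0.07021452  0.05245461 -0.006     ]
```

Emit:
{"method": "servo_tool", "body": {"commands": [[[0.67,-0.003,0.002,0.02,0],[0.67,-0.003,0.002,0.04,0],[0.67,-0.003,0.002,0.053,0],[0.67,-0.003,0.002,0.0605,0],[0.67,-0.003,0.002,0.0605,0]]]}}

```text
time_s: 1.87
tcp_pos: [0.5002, -0.1855, 0.0874]
tool_rot: [[0.802, 0.597, -0.003], [0.597, -0.802, 0.001], [-0.001, -0.003, -1.0]]
ft_force: [0.3, -0.1, 0.1]
gripper_width: 0.0284
finger_force: 0.0
```

Emit:
{"method": "servo_tool", "body": {"commands": [[[0.67,0.004,0,0,0],[0.67,0.008,0,0,0],[0.67,0.012,0,0,0],[0.67,0.016,0,0,0],[0.67,0.02,0,0,0]]]}}

```text
time_s: 2.28
tcp_pos: [0.5182, -0.1734, 0.0895]
tool_rot: [[0.801, 0.598, 0.001], [0.598, -0.801, -0.001], [0.001, 0.001, -1.0]]
ft_force: [0.1, 0.4, 1.3]
gripper_width: 0.0281
finger_force: 0.0
```

Emit:
{"method": "servo_tool", "body": {"commands": [[[0.67,0.004,0,0,0],[0.67,0.008,0,0,0],[0.67,0.012,0,0,0],[0.67,0.016,0,0,0],[0.67,0.02,0,0,0]]]}}

```text
time_s: 2.7
tcp_pos: [0.5336, -0.1613, 0.0885]
tool_rot: [[0.802, 0.598, -0.0], [0.598, -0.802, -0.0], [-0.0, -0.0, -1.0]]
ft_force: [0.1, 0.2, -0.1]
gripper_width: 0.0282
finger_force: 0.0
```

Run:
```python
from h import *
t=camera('top');s=camera('side')
k=lambda im,u,v,w,h:cv2.resize(im[v:v+h,u:u+w],None,fx=4,fy=4,interpolation=cv2.INTER_CUBIC)
a=k(t,330,160,100,120);b=k(s,265,190,100,120)
cv2.imwrite('pics/c2.png',np.hstack([a,b])[:,:,::-1])
p=read_state()['tcp_pos'];print(p,proj('top',p),proj('side',p))
```

```text
[ 0.53369512 -0.16119092  0.08854089] [388.72774251 215.12683642] [309.46891087 259.23947768]
```

View pics/c2.png

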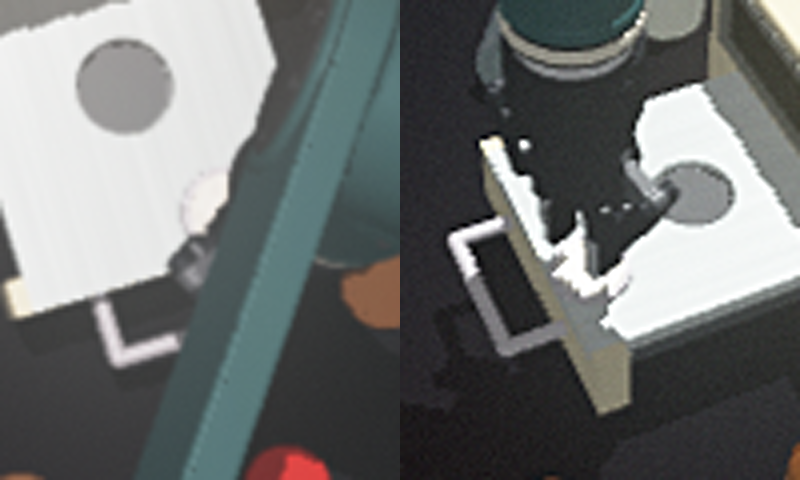

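Run:
```python
import cv2,numpy as np
a=cv2.imread('pics/c1.png');b=cv2.imread('pics/c2.png')
r=lambda i,y0,y1,x0,x1:cv2.resize(i[y0:y1,x0:x1],(400,300))
f=lambda i:np.clip(255*((i/255.)**2.2),0,255).astype('uint8')
o=np.vstack([np.hstack([f(r(i,140,290,130,330)) for i in(a,b)]),np.hstack([r(i,180,330,500,700) for i in(a,b)])])
cv2.imwrite('pics/c3.png',o)
```

```text
(no output)
```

View pics/c3.png

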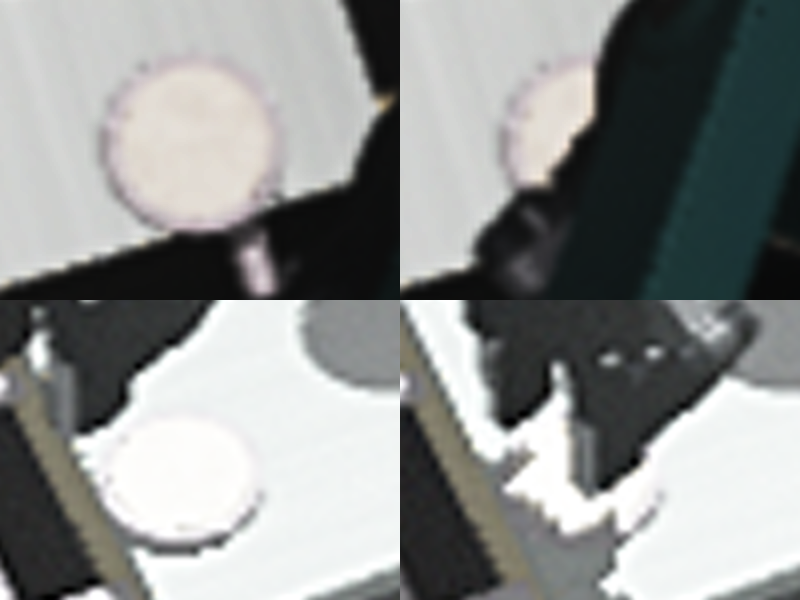

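Run:
```python
from h import *
s=read_state();p=s['tcp_pos'];R=s['tool_rot'];print(s['ft_force'])
for lat in(.014,.021,.028):
  for fx in (-.011,0,.011):
    print(lat,fx,[proj('side',p+R@np.array([fx,lat,-h])).round(1) for h in(0,.006,.012)], proj('top',p+R@np.array([fx,-lat,-.01])).round(1))
```

```text
[-0.04015392 -0.64696738  0.61759809]
0.014 -0.011 [array([310.2, 265.2]), array([310.1, 263.7]), array([310. , 262.1])] [387.8 222.7]
0.014 0 [array([313.6, 262.6]), array([313.5, 261. ]), array([313.5, 259.4])] [384.7 218.6]
0.014 0.011 [array([316.9, 260. ]), array([316.9, 258.4]), array([316.8, 256.8])] [381.5 214.6]
0.021 -0.011 [array([312.2, 267. ]), array([312.2, 265.4]), array([312.1, 263.8])] [385.3 224.6]
0.021 0 [array([315.6, 264.3]), array([315.6, 262.7]), array([315.5, 261.1])] [382.1 220.6]
0.021 0.011 [array([319. , 261.6]), array([318.9, 260.1]), array([318.9, 258.5])] [379.  216.5]
0.028 -0.011 [array([314.3, 268.7]), array([314.3, 267.1]), array([314.2, 265.5])] [382.8 226.6]
0.028 0 [array([317.7, 266. ]), array([317.7, 264.4]), array([317.6, 262.8])] [379.6 222.5]
0.028 0.011 [array([321. , 263.3]), array([321. , 261.8]), array([321. , 260.2])] [376.5 218.5]
```

The planchet hasn't moved: the fingertips passed over it, because at this opening they stand higher than the TCP. I'll lift, move to clear deck and feel for the real tip height.

Emit:
{"method": "servo_tool", "body": {"commands": [[[0.67,0,0,-0.02,0],[0.67,0.012,-0.015,-0.03,0],[0.67,0.034,-0.04,-0.03,0],[0.67,0.0485,-0.058,-0.02,0],[0.67,0.0485,-0.058,0,0]]]}}

```text
time_s: 3.22
tcp_pos: [0.5399, -0.083, 0.092]
tool_rot: [[0.799, 0.601, 0.007], [0.601, -0.799, 0.0], [0.006, 0.004, -1.0]]
ft_force: [-0.5, -0.6, -1.0]
gripper_width: 0.0283
finger_force: 0.0
```

Emit:
{"method": "servo_tool", "body": {"commands": [[[0.67,0,0,0,0],[0.67,0,0,0,0],[0.67,0,0,0.001,0],[0.67,0,0,0.001,0],[0.67,0,0,0.001,0]]]}}

```text
time_s: 3.63
tcp_pos: [0.538, -0.087, 0.0886]
tool_rot: [[0.802, 0.597, 0.002], [0.597, -0.802, -0.001], [0.001, 0.001, -1.0]]
ft_force: [0.4, 0.3, -0.4]
gripper_width: 0.0284
finger_force: 0.0
```

Emit:
{"method": "servo_tool", "body": {"commands": [[[0.67,0,0,0.001,0],[0.67,0,0,0.001,0],[0.67,0,0,0.002,0],[0.67,0,0,0.002,0],[0.67,0,0,0.002,0]]]}}

```text
time_s: 4.05
tcp_pos: [0.5374, -0.0862, 0.0855]
tool_rot: [[0.802, 0.598, -0.0], [0.598, -0.802, -0.0], [-0.0, -0.0, -1.0]]
ft_force: [-0.7, 0.7, -0.9]
gripper_width: 0.028
finger_force: 0.0
```

Emit:
{"method": "servo_tool", "body": {"commands": [[[0.67,0,0,0.001,0],[0.67,0,0,0.001,0],[0.67,0,0,0.001,0],[0.67,0,0,0.001,0]]]}}

```text
time_s: 4.38
tcp_pos: [0.5375, -0.0861, 0.0846]
tool_rot: [[0.802, 0.598, 0.0], [0.598, -0.802, -0.0], [0.0, 0.0, -1.0]]
ft_force: [-0.6, 1.2, -0.5]
gripper_width: 0.0285
finger_force: 0.0
```

Emit:
{"method": "servo_tool", "body": {"commands": [[[0.67,0,0,0.001,0],[0.67,0,0,0.001,0],[0.67,0,0,0.001,0],[0.67,0,0,0.001,0]]]}}

```text
time_s: 4.72
tcp_pos: [0.5374, -0.0861, 0.0836]
tool_rot: [[0.802, 0.598, -0.0], [0.598, -0.802, -0.0], [-0.0, 0.0, -1.0]]
ft_force: [0.8, 0.1, -0.4]
gripper_width: 0.028
finger_force: 0.0
```

Emit:
{"method": "servo_tool", "body": {"commands": [[[0.67,0,0,0.001,0],[0.67,0,0,0.001,0],[0.67,0,0,0.001,0],[0.67,0,0,0.001,0]]]}}

```text
time_s: 5.05
tcp_pos: [0.5374, -0.0861, 0.0826]
tool_rot: [[0.802, 0.598, -0.0], [0.598, -0.802, -0.0], [-0.0, 0.0, -1.0]]
ft_force: [-0.2, 0.6, -0.2]
gripper_width: 0.0283
finger_force: 0.0
```

Emit:
{"method": "servo_tool", "body": {"commands": [[[0.67,0,0,0.001,0],[0.67,0,0,0.001,0],[0.67,0,0,0.001,0]]]}}

```text
time_s: 5.3
tcp_pos: [0.5374, -0.0861, 0.0815]
tool_rot: [[0.802, 0.598, -0.0], [0.598, -0.802, -0.0], [-0.0, -0.0, -1.0]]
ft_force: [-1.0, 0.5, -0.1]
gripper_width: 0.028
finger_force: 0.0
```

Emit:
{"method": "servo_tool", "body": {"commands": [[[0.67,0,0,0.001,0],[0.67,0,0,0.001,0],[0.67,0,0,0.001,0]]]}}

```text
time_s: 5.55
tcp_pos: [0.5374, -0.0861, 0.0805]
tool_rot: [[0.802, 0.598, -0.0], [0.598, -0.802, -0.0], [-0.0, -0.0, -1.0]]
ft_force: [1.2, -0.8, 1.1]
gripper_width: 0.0282
finger_force: 0.0
```

Emit:
{"method": "servo_tool", "body": {"commands": [[[0.67,0,0,0.0005,0],[0.67,0,0,0.0005,0],[0.67,0,0,0.0005,0]]]}}

```text
time_s: 5.8
tcp_pos: [0.5374, -0.0861, 0.0801]
tool_rot: [[0.802, 0.598, -0.0], [0.598, -0.802, -0.0], [-0.0, -0.0, -1.0]]
ft_force: [-0.8, -0.6, 0.3]
gripper_width: 0.0281
finger_force: 0.0
```

Emit:
{"method": "servo_tool", "body": {"commands": [[[0.67,0,0,0.001,0],[0.67,0,0,0.001,0],[0.67,0,0,0.001,0]]]}}

```text
time_s: 6.05
tcp_pos: [0.5374, -0.0861, 0.079]
tool_rot: [[0.802, 0.598, -0.0], [0.598, -0.802, -0.0], [-0.0, -0.0, -1.0]]
ft_force: [0.2, -0.7, 0.9]
gripper_width: 0.0283
finger_force: 0.0
```

Emit:
{"method": "servo_tool", "body": {"commands": [[[0.67,0,0,0.001,0],[0.67,0,0,0.001,0],[0.67,0,0,0.001,0]]]}}

```text
time_s: 6.3
tcp_pos: [0.5374, -0.0861, 0.078]
tool_rot: [[0.802, 0.598, -0.0], [0.598, -0.802, -0.0], [-0.0, -0.0, -1.0]]
ft_force: [-0.0, -0.2, -0.5]
gripper_width: 0.0281
finger_force: 0.0
```

Emit:
{"method": "servo_tool", "body": {"commands": [[[0.67,0,0,0.001,0],[0.67,0,0,0.001,0],[0.67,0,0,0.001,0]]]}}

```text
time_s: 6.55
tcp_pos: [0.5374, -0.0861, 0.077]
tool_rot: [[0.802, 0.598, -0.0], [0.598, -0.802, -0.0], [-0.0, -0.0, -1.0]]
ft_force: [-0.4, -0.6, 0.2]
gripper_width: 0.0282
finger_force: 0.0
```

Emit:
{"method": "servo_tool", "body": {"commands": [[[0.67,0,0,0.001,0],[0.67,0,0,0.001,0],[0.67,0,0,0.001,0]]]}}

```text
time_s: 6.8
tcp_pos: [0.5374, -0.0861, 0.076]
tool_rot: [[0.802, 0.598, -0.0], [0.598, -0.802, -0.0], [-0.0, -0.0, -1.0]]
ft_force: [0.4, 0.2, -0.2]
gripper_width: 0.0284
finger_force: 0.0
```

Emit:
{"method": "servo_tool", "body": {"commands": [[[0.67,0,0,0.001,0],[0.67,0,0,0.001,0],[0.67,0,0,0.001,0]]]}}

```text
time_s: 7.05
tcp_pos: [0.5374, -0.0861, 0.075]
tool_rot: [[0.802, 0.598, -0.0], [0.598, -0.802, -0.0], [-0.0, -0.0, -1.0]]
ft_force: [0.1, 0.1, 0.3]
gripper_width: 0.028
finger_force: 0.0
```

Run:
```python
from h import *
s=camera('side')
cv2.imwrite('pics/c4.png',cv2.resize(s[190:290,265:365],None,fx=6,fy=6,interpolation=cv2.INTER_CUBIC)[:,:,::-1])
st=read_state();p=st['tcp_pos'];R=st['tool_rot']
for lat in(.014,.028):
  for h in (0,.01): print(lat,h,[(6*(proj('side',p+R@np.array([fx,lat,-h]))-[265,190])).round() for fx in(-.011,.011)])
```

```text
0.014 0 [array([260., 326.]), array([298., 298.])]
0.014 0.01 [array([259., 311.]), array([297., 282.])]
0.028 0 [array([283., 345.]), array([321., 316.])]
0.028 0.01 [array([282., 329.]), array([321., 301.])]
```

View pics/c4.png

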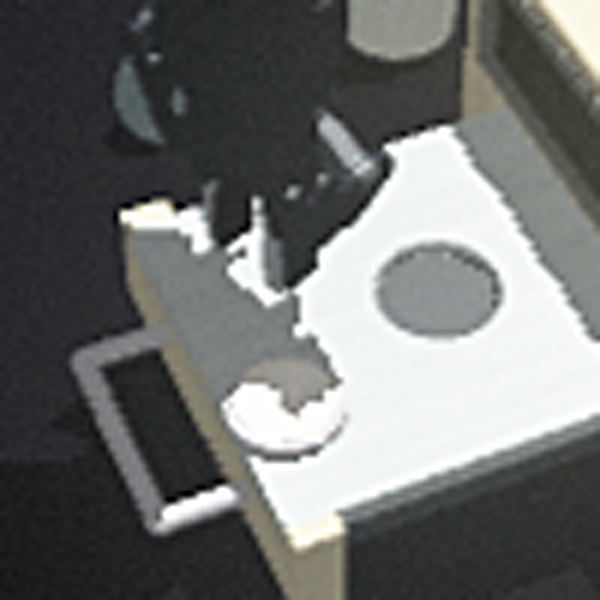

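Emit:
{"method": "servo_tool", "body": {"commands": [[[0.67,0,0,0.001,0],[0.67,0,0,0.001,0],[0.67,0,0,0.001,0]]]}}

```text
time_s: 7.35
tcp_pos: [0.5374, -0.0861, 0.074]
tool_rot: [[0.802, 0.598, -0.0], [0.598, -0.802, -0.0], [-0.0, -0.0, -1.0]]
ft_force: [-0.1, -1.0, -0.8]
gripper_width: 0.0282
finger_force: 0.0
```

Emit:
{"method": "servo_tool", "body": {"commands": [[[0.67,0,0,0.001,0],[0.67,0,0,0.001,0],[0.67,0,0,0.001,0]]]}}

```text
time_s: 7.6
tcp_pos: [0.5374, -0.0861, 0.073]
tool_rot: [[0.802, 0.598, -0.0], [0.598, -0.802, -0.0], [-0.0, -0.0, -1.0]]
ft_force: [-0.6, -0.0, -0.1]
gripper_width: 0.0279
finger_force: 0.0
```

Emit:
{"method": "servo_tool", "body": {"commands": [[[0.67,0,0,0.001,0],[0.67,0,0,0.001,0],[0.67,0,0,0.001,0]]]}}

```text
time_s: 7.85
tcp_pos: [0.5374, -0.0861, 0.072]
tool_rot: [[0.802, 0.598, -0.0], [0.598, -0.802, -0.0], [-0.0, -0.0, -1.0]]
ft_force: [-0.2, 0.1, 0.1]
gripper_width: 0.0286
finger_force: 0.0
```

Emit:
{"method": "servo_tool", "body": {"commands": [[[0.67,0,0,0.001,0],[0.67,0,0,0.001,0],[0.67,0,0,0.001,0]]]}}

```text
time_s: 8.1
tcp_pos: [0.5374, -0.0861, 0.071]
tool_rot: [[0.802, 0.598, -0.0], [0.598, -0.802, -0.0], [-0.0, -0.0, -1.0]]
ft_force: [1.0, 0.7, -0.1]
gripper_width: 0.0283
finger_force: 0.0
```

Emit:
{"method": "servo_tool", "body": {"commands": [[[0.67,0,0,0.001,0],[0.67,0,0,0.001,0],[0.67,0,0,0.001,0]]]}}

```text
time_s: 8.35
tcp_pos: [0.5374, -0.0861, 0.07]
tool_rot: [[0.802, 0.598, -0.0], [0.598, -0.802, -0.0], [-0.0, -0.0, -1.0]]
ft_force: [0.7, 0.1, 0.1]
gripper_width: 0.0282
finger_force: 0.0
```

Run:
```python
from h import *
t=camera('top');s=camera('side')
st=read_state();p=st['tcp_pos'];R=st['tool_rot'];print(st['joint_torque'])
def k(im,n,u,v):
    o=cv2.resize(im[v:v+100,u:u+65],None,fx=6,fy=6,interpolation=cv2.INTER_CUBIC); o=np.clip(255*(o/255.)**.5,0,255).astype('uint8')
    for h,c in((0,(255,0,0)),(.014,(0,255,0))):
        q=6*(proj(n,p+R@np.array([0,0,-h]))-[u,v]); cv2.circle(o,tuple(int(x) for x in q),3,c,-1)
    return o
cv2.imwrite('pics/c5.png',np.hstack([k(t,'top',335,150),k(s,'side',280,190)])[:,:,::-1])
```

```text
[-2.39367073e-04 -3.56990147e+01 -2.94109243e+01 -4.51155611e-04
  1.89265294e-03 -5.29895786e-06]
```

View pics/c5.png

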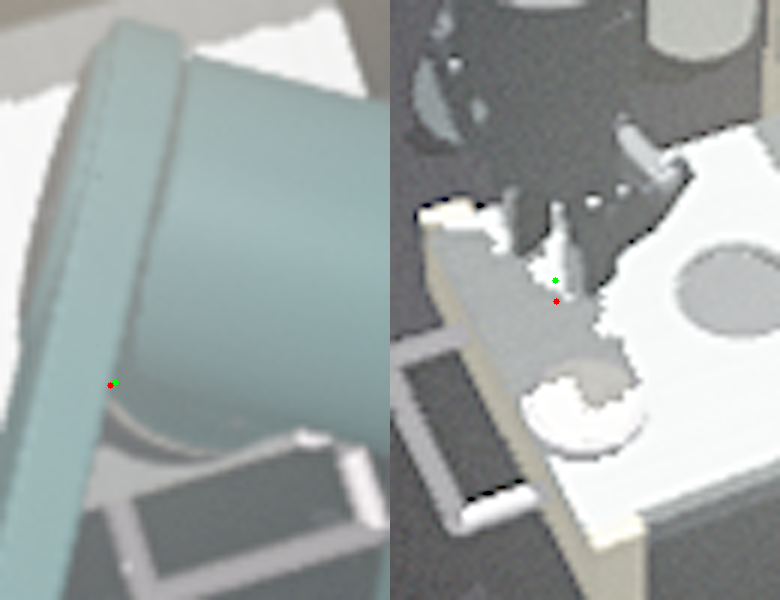

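Emit:
{"method": "servo_tool", "body": {"commands": [[[0.67,0,0,0.001,0],[0.67,0,0,0.001,0],[0.67,0,0,0.001,0]]]}}

```text
time_s: 8.7
tcp_pos: [0.5374, -0.0861, 0.069]
tool_rot: [[0.802, 0.598, -0.0], [0.598, -0.802, -0.0], [-0.0, -0.0, -1.0]]
ft_force: [-0.3, 0.6, 0.1]
gripper_width: 0.0283
finger_force: 0.0
```

Emit:
{"method": "servo_tool", "body": {"commands": [[[0.67,0,0,0.001,0],[0.67,0,0,0.001,0],[0.67,0,0,0.001,0]]]}}

```text
time_s: 8.95
tcp_pos: [0.5374, -0.0861, 0.068]
tool_rot: [[0.802, 0.598, -0.0], [0.598, -0.802, -0.0], [-0.0, -0.0, -1.0]]
ft_force: [-0.3, 0.6, 0.4]
gripper_width: 0.0282
finger_force: 0.0
```

Emit:
{"method": "servo_tool", "body": {"commands": [[[0.67,0,0,0.001,0],[0.67,0,0,0.001,0],[0.67,0,0,0.001,0]]]}}

```text
time_s: 9.2
tcp_pos: [0.5374, -0.0861, 0.067]
tool_rot: [[0.802, 0.598, -0.0], [0.598, -0.802, -0.0], [-0.0, -0.0, -1.0]]
ft_force: [0.3, -0.0, 1.1]
gripper_width: 0.0284
finger_force: 0.0
```

Run:
```python
from h import *
s=camera('side');cv2.imwrite('pics/raw6.png',s[:,:,::-1])
g=lambda a:a.mean(2).round().astype(int)
a=cv2.imread('pics/c4.png');a=g(cv2.resize(a,(100,100),interpolation=cv2.INTER_AREA).astype(float))
b=g(s[190:290,265:365].astype(float))
np.set_printoptions(linewidth=250)
print(a[28:56,36:58]);print(b[28:56,36:58])
```

```text
[[ 44  47  49  45  51  50  48  49  49  50  53  50  49  55  52  49  50  62  72  72  68  73]
 [ 46  44  47  47  48  49  49  47  50  49  49  49  46  48  51  50  62 130 105  71  70  83]
 [ 64  44  46  43  43  46  48  49  50  53  51  49  52  51  52  48  63 108  89  55  60  76]
 [ 57  43  43  45  46  44  48  46  51  48  51  53 126 116  66  48  60  70  58  53  68  71]
 [ 47  42  43  46  43  43  80  62  46  46  48  82 146 108  52  58  61  57  52  55  59  59]
 [ 42  41  44  43  38  47 180 132  45  48  48  55  70  63  51  68  64  52  53  56  57  58]
 [ 43  43  46  46  41  44 189 136  41  47  52  46  47  52  54  57  58  54  55  55  56  53]
 [ 44  44  46  45  40  38 142 121  56  47  54  51  52  53  52  52  56  56  55  57  55  55]
 [ 42  42  43  47  40  40 179 179  90  45  46  53  56  52  53  54  55  54  54  53  51  42]
 [ 41  45  49  44  28  32 184 185  93  43  47  53  52  53  55  56  56  57  53  48  42  44]
 [ 45  41  38  31  34 108 236 216 112  51  41  50  55  52  53  55  55  54  45  41 120 215]
 [ 42  31  29  73 210 240 253 219 131  72  49  49  52  55  54  53  50  43  37 116 227 254]
 [ 55  3
[... 3297 characters left out ...]
4 210 143 104 106  62  50  42 121 250 255 249 245 242 243 244]
 [123 126 123 124 123 119 123 139 105 105 120  78  40  58 109 252 253 246 243 243 243 243]
 [125 124 125 122 127 125 124 129 116 116 121 122  82 109 113 245 249 245 243 242 242 242]
 [124 127 127 127 127 124 124 127 126 127 125 130 124 122 104 238 247 242 241 241 242 242]
 [126 126 127 127 123 124 127 126 130 128 130 126 125 116 237 254 246 243 243 245 245 246]
 [123 126 128 129 128 129 125 126 128 126 128 125 124 113 133 240 248 247 245 244 244 244]
 [121 124 128 127 125 124 124 125 128 126 127 127 126 117 250 255 255 251 246 244 243 243]
 [125 129 123 122 130 121 122 122 128 126 129 130 129 120 153 162 152 245 253 247 243 241]]
```

The tip does move with the arm, and its shadow gap is just closing, so contact is close.

Emit:
{"method": "servo_tool", "body": {"commands": [[[0.67,0,0,0.0005,0],[0.67,0,0,0.001,0],[0.67,0,0,0.001,0]]]}}

```text
time_s: 9.5
tcp_pos: [0.5374, -0.0861, 0.066]
tool_rot: [[0.802, 0.598, -0.0], [0.598, -0.802, -0.0], [-0.0, -0.0, -1.0]]
ft_force: [-0.2, -0.2, 0.2]
gripper_width: 0.0278
finger_force: 0.0
```

Emit:
{"method": "servo_tool", "body": {"commands": [[[0.67,0,0,0.0005,0],[0.67,0,0,0.001,0],[0.67,0,0,0.001,0]]]}}

```text
time_s: 9.75
tcp_pos: [0.5374, -0.0861, 0.065]
tool_rot: [[0.802, 0.598, -0.0], [0.598, -0.802, 0.0], [-0.0, -0.0, -1.0]]
ft_force: [-1.0, 0.8, -0.2]
gripper_width: 0.0285
finger_force: 0.0
```

Emit:
{"method": "servo_tool", "body": {"commands": [[[0.67,0,0,0.0005,0],[0.67,0,0,0.001,0],[0.67,0,0,0.001,0]]]}}

```text
time_s: 10.0
tcp_pos: [0.5374, -0.0861, 0.064]
tool_rot: [[0.802, 0.598, -0.0], [0.598, -0.802, -0.0], [-0.0, -0.0, -1.0]]
ft_force: [-0.4, -1.0, 0.2]
gripper_width: 0.0282
finger_force: 0.0
```

Emit:
{"method": "servo_tool", "body": {"commands": [[[0.67,0,0,0.0005,0],[0.67,0,0,0.001,0],[0.67,0,0,0.001,0]]]}}

```text
time_s: 10.25
tcp_pos: [0.5374, -0.0861, 0.063]
tool_rot: [[0.802, 0.598, -0.0], [0.598, -0.802, -0.0], [-0.0, -0.0, -1.0]]
ft_force: [1.3, 0.4, -0.2]
gripper_width: 0.0281
finger_force: 0.0
```

Run:
```python
from h import *
s=camera('side');cv2.imwrite('pics/raw7.png',s[:,:,::-1])
b=s[190:290,265:365].astype(float).mean(2).round().astype(int)
np.set_printoptions(linewidth=250)
print(b[30:56,36:58]); print(read_state()['tcp_pos'])
```

```text
[[ 43  49  47  46  45  50  51  49  49  52  50  52  53  49  51  55  55  62  74  66  66 135]
 [ 47  45  47  43  48  49  49  52  49  51  52  50  50  49  55  52  53  66  67  67  70  73]
 [ 42  47  49  45  49  50  51  48  49  49  51  53  49  51  52  49  50  53  68  70  68  66]
 [ 58  45  50  42  48  49  52  52  50  55  49  54  46  49  51  50  63 191 134  51  67 107]
 [ 57  43  44  45  48  47  45  45  45  52  48  42  40  40  46  50  53 100  73  48  55  68]
 [ 44  41  50  41  44  41  81  64  45  50  54  40 255 201  63  52  49  53  51  49  54  62]
 [ 41  44  44  45  43  36 142  93  45  44  46  42 113  87  46  70  66  57  53  56  55  54]
 [ 42  43  47  42  46  37 141 120  56  50  53  46  46  44  48  67  59  52  55  56  56  50]
 [ 52  39  50  46  45  32 135 163  90  44  54  53  49  54  52  59  53  57  59  50  58  59]
 [ 51  47  43  47  44  26 129 164  88  36  50  53  52  53  55  54  53  51  56  57  54  51]
 [ 49  43  46  48  43  20 182 228 122  38  47  55  52  57  56  52  57  57  56  55  47  36]
 [ 49  45  42  43  26  30 246 248 129  45  48  50  54  53  51  55  47  52  52  42  29 111]
 [ 48  3
[... 604 characters left out ...]
167 249 247 242 244 244]
 [123 125 124 123 123 126 125 108  90 112 107  60  46  41  42 248 255 252 246 243 242 244]
 [124 121 126 124 127 127 131 127  99 110 119  78  45  63 104 141 245 248 243 243 243 242]
 [124 127 127 128 126 121 126 129 122 117 122 121  85 107 119  97 233 247 242 242 242 244]
 [128 125 123 123 127 126 129 129 125 129 128 127 123 117 245 254 249 244 244 244 244 246]
 [123 129 124 126 128 128 124 124 126 126 128 125 123 116 134 243 251 247 246 245 244 244]
 [127 129 125 127 129 128 123 128 125 123 125 123 127 118 249 255 255 255 250 246 243 243]
 [126 128 126 126 126 123 122 127 130 125 127 129 127 122 154 159 157 148 245 252 245 242]]
[ 0.53739801 -0.08612634  0.06298253]
```

Emit:
{"method": "servo_tool", "body": {"commands": [[[0.67,0,0,0.001,0],[0.67,0,0,0.0015,0],[0.67,0,0,0.0015,0]]]}}

```text
time_s: 10.55
tcp_pos: [0.5376, -0.0862, 0.0625]
tool_rot: [[0.802, 0.598, 0.001], [0.598, -0.802, -0.0], [0.0, 0.001, -1.0]]
ft_force: [-1.2, -0.1, 4.2]
gripper_width: 0.0278
finger_force: 2.4
```

Emit:
{"method": "servo_tool", "body": {"commands": [[[0.67,0,0,0.001,0],[0.67,0,0,0.0015,0],[0.67,0,0,0.0015,0]]]}}

```text
time_s: 10.8
tcp_pos: [0.5384, -0.086, 0.0625]
tool_rot: [[0.802, 0.598, 0.003], [0.598, -0.802, -0.0], [0.002, 0.002, -1.0]]
ft_force: [-2.6, 1.7, 10.7]
gripper_width: 0.0286
finger_force: 4.9
```

Contact with the deck comes at TCP z ≈ 0.0627, so the tips stand about 22 mm above the TCP at this opening. I'll push at TCP z ≈ 0.0645, starting from behind the disc.

Emit:
{"method": "servo_tool", "body": {"commands": [[[0.67,0,0,-0.025,0],[0.67,0,0,-0.045,0],[0.67,-0.025,0.017,-0.045,0],[0.67,-0.055,0.037,-0.045,0],[0.67,-0.085,0.057,-0.045,0]]]}}

```text
time_s: 11.22
tcp_pos: [0.5035, -0.1832, 0.1055]
tool_rot: [[0.8, 0.6, 0.001], [0.6, -0.8, -0.001], [0.001, 0.002, -1.0]]
ft_force: [0.6, -1.1, 0.8]
gripper_width: 0.028
finger_force: 0.0
```

Emit:
{"method": "servo_tool", "body": {"commands": [[[0.67,0,0,0,0],[0.67,0,0,0,0],[0.67,0,0,0.02,0],[0.67,0,0,0.04,0],[0.67,0,0,0.04,0]]]}}

```text
time_s: 11.63
tcp_pos: [0.5008, -0.1802, 0.0605]
tool_rot: [[0.801, 0.599, -0.008], [0.599, -0.801, 0.004], [-0.003, -0.008, -1.0]]
ft_force: [-0.8, 0.3, -0.4]
gripper_width: 0.0278
finger_force: 0.0
```

Emit:
{"method": "servo_tool", "body": {"commands": [[[0.67,0,0,0,0],[0.67,0,0,0,0]]]}}

```text
time_s: 11.8
tcp_pos: [0.5041, -0.182, 0.0658]
tool_rot: [[0.801, 0.599, 0.001], [0.599, -0.801, -0.0], [0.001, 0.001, -1.0]]
ft_force: [0.7, 0.7, -0.3]
gripper_width: 0.0284
finger_force: 0.0
```

Emit:
{"method": "servo_tool", "body": {"commands": [[[0.67,0.002,0,0.0005,0],[0.67,0.005,0,0.0005,0],[0.67,0.009,0,0.0005,0],[0.67,0.013,0,0.0005,0],[0.67,0.017,0,0.0005,0]]]}}

```text
time_s: 12.22
tcp_pos: [0.5176, -0.1723, 0.0651]
tool_rot: [[0.802, 0.598, 0.001], [0.598, -0.802, -0.0], [0.0, 0.001, -1.0]]
ft_force: [-0.7, 0.4, 0.3]
gripper_width: 0.028
finger_force: 0.2
```

Emit:
{"method": "servo_tool", "body": {"commands": [[[0.67,0.003,0,0,0],[0.67,0.006,0,0,0],[0.67,0.009,0,0,0],[0.67,0.012,0,0,0],[0.67,0.015,0,0,0]]]}}

```text
time_s: 12.63
tcp_pos: [0.5293, -0.1634, 0.0646]
tool_rot: [[0.802, 0.598, -0.0], [0.598, -0.802, -0.0], [-0.0, 0.0, -1.0]]
ft_force: [-0.2, -1.4, 0.7]
gripper_width: 0.0284
finger_force: 0.3
```

Run:
```python
from h import *
t=camera('top');s=camera('side');cv2.imwrite('pics/t8.png',t[:,:,::-1]);cv2.imwrite('pics/s8.png',s[:,:,::-1])
k=lambda im,u,v,w,h:cv2.resize(im[v:v+h,u:u+w],None,fx=5,fy=5,interpolation=cv2.INTER_CUBIC)
cv2.imwrite('pics/c8.png',np.hstack([k(t,345,160,65,90),k(s,280,205,90,90)])[:,:,::-1])
print(read_state()['tcp_pos'])
```

```text
[ 0.52945121 -0.163198    0.064584  ]
```

View pics/c8.png

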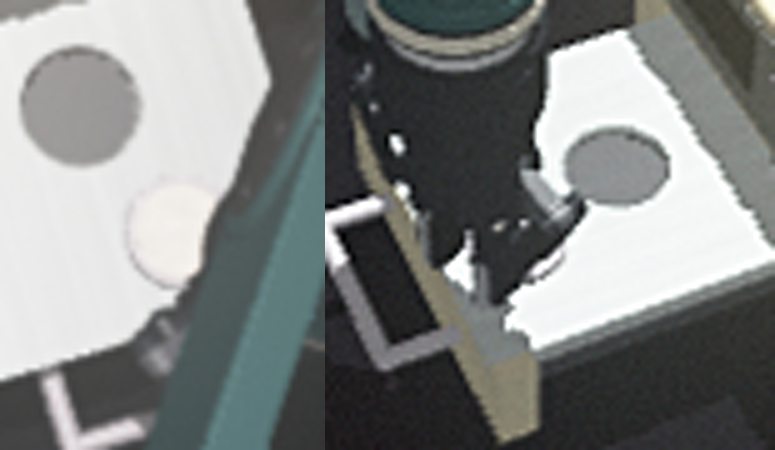

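The planchet is moving, cradled between the fingers: its top-view centre is about (381,206), heading for the recess at (361,181). About 70 mm remain.

Emit:
{"method": "servo_tool", "body": {"commands": [[[0.67,0.003,0,0,0],[0.67,0.006,0,0,0],[0.67,0.009,0,0,0],[0.67,0.012,0,0,0],[0.67,0.015,0,0,0]]]}}

```text
time_s: 13.15
tcp_pos: [0.5413, -0.1543, 0.0646]
tool_rot: [[0.802, 0.598, -0.0], [0.598, -0.802, -0.0], [-0.0, 0.0, -1.0]]
ft_force: [0.3, 0.1, 0.1]
gripper_width: 0.028
finger_force: 0.1
```

Emit:
{"method": "servo_tool", "body": {"commands": [[[0.67,0.003,0,0,0],[0.67,0.006,0,0,0],[0.67,0.009,-0.0005,0,0],[0.67,0.012,-0.0005,0,0],[0.67,0.015,-0.0005,0,0]]]}}

```text
time_s: 13.57
tcp_pos: [0.553, -0.1449, 0.0646]
tool_rot: [[0.802, 0.598, -0.0], [0.598, -0.802, -0.0], [-0.0, 0.0, -1.0]]
ft_force: [-0.6, -0.1, -1.5]
gripper_width: 0.0281
finger_force: 0.1
```

Emit:
{"method": "servo_tool", "body": {"commands": [[[0.67,0.003,0,0,0],[0.67,0.006,0,0,0],[0.67,0.009,-0.0005,0,0],[0.67,0.012,-0.0005,0,0],[0.67,0.015,-0.0005,0,0]]]}}

```text
time_s: 13.98
tcp_pos: [0.5647, -0.1356, 0.0646]
tool_rot: [[0.802, 0.598, -0.0], [0.598, -0.802, -0.0], [-0.0, 0.0, -1.0]]
ft_force: [0.6, -0.1, -0.7]
gripper_width: 0.0282
finger_force: 0.1
```

Run:
```python
from h import *
t=camera('top');s=camera('side');cv2.imwrite('pics/t9.png',t[:,:,::-1]);cv2.imwrite('pics/s9.png',s[:,:,::-1])
print(read_state()['tcp_pos'])
np.set_printoptions(linewidth=300)
b=t[160:215,340:395].astype(float);print((b.mean(2)[::2]/10).astype(int))
print((b[::2,:,0]-b[::2,:,2]).astype(int))
```

```text
[ 0.56495527 -0.13545696  0.06460856]
[[13 14 14 ... 11 11 11]
 [14 13 14 ... 11 11 11]
 [13 13 14 ... 11 11 11]
 ...
 [23 23 23 ...  6  6  6]
 [23 23 23 ...  8  8  9]
 [23 23 23 ... 12 12 12]]
[[  5   7   7 ... -25 -24 -25]
 [  6   6   6 ... -26 -25 -26]
 [  6   5   5 ... -26 -26 -27]
 ...
 [ -1   0   1 ...  -2  -2  -2]
 [  0   0   0 ...  -2  -2  -2]
 [  0   0   0 ...  -2  -1  -1]]
```

Emit:
{"method": "servo_tool", "body": {"commands": [[[0.67,0.002,0,0,0],[0.67,0.004,0,0,0],[0.67,0.006,0,0,0],[0.67,0.008,0,0,0],[0.67,0.01,0,0,0]]]}}

```text
time_s: 14.5
tcp_pos: [0.5727, -0.1298, 0.0646]
tool_rot: [[0.802, 0.598, -0.0], [0.598, -0.802, -0.0], [-0.0, 0.0, -1.0]]
ft_force: [-0.2, 0.5, 0.1]
gripper_width: 0.0283
finger_force: 0.1
```

Emit:
{"method": "servo_tool", "body": {"commands": [[[0.67,0.0015,0,0,0],[0.67,0.003,0,0,0],[0.67,0.0045,0,0,0],[0.67,0.006,0,0,0],[0.67,0.0075,0,0,0]]]}}

```text
time_s: 14.92
tcp_pos: [0.5786, -0.1253, 0.0646]
tool_rot: [[0.802, 0.598, 0.0], [0.598, -0.802, -0.0], [-0.0, 0.0, -1.0]]
ft_force: [-0.8, -0.4, 0.4]
gripper_width: 0.0283
finger_force: 0.2
```

Run:
```python
from h import *
t=camera('top');cv2.imwrite('pics/t10.png',t[:,:,::-1]);s=camera('side');cv2.imwrite('pics/s10.png',s[:,:,::-1])
print(read_state()['tcp_pos'])
b=t[166:200,345:395].astype(int)
for r in b: print(''.join('#' if m<60 else '.' if m>225 and d<4 else 'f' if d>=4 and m>180 else ':' if m<200 else '-' for m,d in zip(r.mean(1),r[:,0]-r[:,2])))
```

```text
[ 0.57880481 -0.12517718  0.06462428]
...................f::::::::::::::::::::::::::::::
...................:::::::::::::::::::::::::::::::
..................-:::::::::::::::::::::::::::::::
...........--:::::::::::::::::::::::::::::::::::::
.........-::::::::::::::::::::::::::::::::::::::::
........-:::::::::::::::::::::::::::::::::::::::::
.......:::::::::::::::::::::::::::::::::::::::::::
......:::::::fff..::::::::::::::::::::::::::::::::
.....-::::::f-fffff:::::::::::::::::::::::::::::::
.....:::::ff..fffff:::::::::::::::::::::::::::::::
....-::::f..fffffff:::::::::::::::::::::::::::::::
....-::::-.ffffffff:::::::::::::::::::::::::::::::
....::::f..ffffffff:::::::::::::::::::::::::::::::
....::::-fffffffff::::::::::::::::::::::::::::::::
...-:::f.fffffffff::::::::::::::::::::::::::::::::
....:::f.fffffffff::::::::::::::::::::::::::::::::
....:::f.ffffffff:::::::::::::::::::::::::::::::::
....:::f.ffffffff:::::::::::::::::::::::::::::::::
....:::f.ffffffff:::::::::::::::::::::::::::::::::
....-::f.ffffffff:::::::::::::::::::::::::::::::::
.....::f.fffffff::::::::::::::::::::::::::::::::::
.....-::-.ffffff::::::::::::::::::::::::::::::::::
......-:f..fffff::::::::::::::::::::::::::::::::::
.......:f..ffff:::::::::::::::::::::::::::::::::::
........:f.ffff:::::::::::::::::::::::::::::::::::
.........--..ff:::::::::::::::::::::::::::::::::::
..........--.-::::::::::::::::::::::::::::::::::::
...........-f:::::::::::::::::::::::::::::::::::::
.............:::::::::::::::::::::::::::::::::::::
.............:::::::::::::::::::::::::::::::::::::
.............:::::::::::::::::::::::::::::::::::::
............-:::::::::::::::::::::::::::::::::::::
...........-::::::::::::::::::::::::::::::::::::::
..........-:::::::::::::::::::::::::::::::::::::::
```

Emit:
{"method": "servo_tool", "body": {"commands": [[[0.67,0.001,0,0,0],[0.67,0.002,0,0,0],[0.67,0.003,0,0,0],[0.67,0.004,0,0,0],[0.67,0.005,0,0,0]]]}}

```text
time_s: 15.43
tcp_pos: [0.5826, -0.1223, 0.0646]
tool_rot: [[0.802, 0.598, 0.0], [0.598, -0.802, -0.0], [-0.0, 0.0, -1.0]]
ft_force: [-0.4, 0.2, -0.7]
gripper_width: 0.0284
finger_force: 0.1
```

```bash
cat >> h.py <<'E'
def asc():
    t=camera('top'); st=read_state(); print(st['tcp_pos'],st['ft_force'],st['finger_force'])
    b=t[166:198,345:380].astype(int)
    for r in b: print(''.join('#' if m<60 else '.' if m>225 and d<4 else 'f' if d>=4 and m>180 else ':' if m<200 else '-' for m,d in zip(r.mean(1),r[:,0]-r[:,2])))
E
python3 -c "from h import *;asc()"
```

```text
[ 0.58279516 -0.12217845  0.06457572] [-0.00622359  0.08173852  0.42943765] 0.03645957011030987
.................::::::::::::::::::
.................::::::::::::::::::
................-::::::::::::::::::
...........--::::::::::::::::::::::
.........-:::::::::::::::::::::::::
........-:::::f::::::::::::::::::::
.......:::::f-..f::::::::::::::::::
......-:::fffffff::::::::::::::::::
.....-:::-.ffffff::::::::::::::::::
.....:::-.fffffff::::::::::::::::::
....-::-.fffffff:::::::::::::::::::
....-:f.ffffffff:::::::::::::::::::
....::f.ffffffff:::::::::::::::::::
....::-fffffffff:::::::::::::::::::
....::.ffffffff::::::::::::::::::::
....:-..fffffff::::::::::::::::::::
....:f..fffffff::::::::::::::::::::
....:f.ffffffff::::::::::::::::::::
....:f-fffffff:::::::::::::::::::::
....-:f.ffffff:::::::::::::::::::::
.....:f.ffffff:::::::::::::::::::::
.....-:-.ffff::::::::::::::::::::::
......-f..fff::::::::::::::::::::::
.......:f..ff::::::::::::::::::::::
.......-:f..:::::::::::::::::::::::
.........::::::::::::::::::::::::::
..........-::::::::::::::::::::::::
...........::::::::::::::::::::::::
...........::::::::::::::::::::::::
..........-::::::::::::::::::::::::
..........-::::::::::::::::::::::::
.........-:::::::::::::::::::::::::
```

Emit:
{"method": "servo_tool", "body": {"commands": [[[0.67,0.0006,0,0,0],[0.67,0.0012,0,0,0],[0.67,0.0018,0,0,0],[0.67,0.0025,0,0,0],[0.67,0.0025,0,0,0]]]}}

```text
time_s: 15.9
tcp_pos: [0.5847, -0.1208, 0.0647]
tool_rot: [[0.802, 0.598, 0.0], [0.598, -0.802, -0.0], [0.0, 0.0, -1.0]]
ft_force: [-1.0, -0.0, 0.6]
gripper_width: 0.028
finger_force: 0.0
```

```bash
python3 -c "from h import *;asc()"
```

```text
[ 0.58466763 -0.12080144  0.06463422] [ 0.56256213 -0.12934386  0.00761481] 0.0
...............-:::::::::::::::::::
...............-:::::::::::::::::::
...............-:::::::::::::::::::
...........--::::::::::::::::::::::
.........-:::::::::::::::::::::::::
........-:::::f::::::::::::::::::::
.......:::ffffff:::::::::::::::::::
......f::ff.ffff:::::::::::::::::::
.....-::f.ffffff:::::::::::::::::::
.....::f.ffffff::::::::::::::::::::
....-::f.ffffff::::::::::::::::::::
....-:-ffffffff::::::::::::::::::::
....:f..fffffff::::::::::::::::::::
....:f.fffffff:::::::::::::::::::::
...-:-.fffffff:::::::::::::::::::::
....:-.fffffff:::::::::::::::::::::
....:f.ffffff::::::::::::::::::::::
....:f.ffffff::::::::::::::::::::::
....:f.ffffff::::::::::::::::::::::
....-:f.fffff::::::::::::::::::::::
.....:f.ffff:::::::::::::::::::::::
.....-f..fff:::::::::::::::::::::::
......--..ff:::::::::::::::::::::::
.......--.f::::::::::::::::::::::::
........-f-::::::::::::::::::::::::
.........-:::::::::::::::::::::::::
..........:::::::::::::::::::::::::
..........:::::::::::::::::::::::::
..........:::::::::::::::::::::::::
.........-:::::::::::::::::::::::::
........-::::::::::::::::::::::::::
......-::::::::::::::::::::::::::::
```

Finger force has fallen to zero, so it has probably dropped in. I'll back off, lift and check.

Emit:
{"method": "servo_tool", "body": {"commands": [[[0.67,-0.003,0,0,0],[0.67,-0.006,0,-0.01,0],[0.67,-0.006,0,-0.03,0],[0.67,-0.01,0,-0.05,0],[0.67,-0.03,-0.01,-0.06,0.09]]]}}

```text
time_s: 16.37
tcp_pos: [0.5575, -0.1313, 0.1282]
tool_rot: [[0.852, 0.523, 0.006], [0.523, -0.852, -0.002], [0.005, 0.005, -1.0]]
ft_force: [-0.6, -0.5, 0.1]
gripper_width: 0.0281
finger_force: 0.0
```

Emit:
{"method": "servo_tool", "body": {"commands": [[[0.67,-0.025,-0.015,0,0.09],[0.67,-0.055,-0.03,0,0.18],[0.67,-0.085,-0.045,0,0.278],[0.67,-0.11,-0.055,0,0.278],[0.67,-0.11,-0.055,0,0.278]]]}}

```text
time_s: 16.78
tcp_pos: [0.4279, -0.1418, 0.1252]
tool_rot: [[0.964, 0.267, -0.002], [0.267, -0.964, -0.001], [-0.002, 0.0, -1.0]]
ft_force: [0.7, -0.4, 0.1]
gripper_width: 0.028
finger_force: 0.0
```

Run:
```python
from h import *
t=camera('top');s=camera('side')
k=lambda im,u,v,w,h:cv2.resize(im[v:v+h,u:u+w],None,fx=6,fy=6,interpolation=cv2.INTER_CUBIC)
a=k(t,335,155,65,85);b=k(s,300,205,65,85);cv2.imwrite('pics/c11.png',np.hstack([a,b])[:,:,::-1])
st=read_state();p=st['tcp_pos'];R=st['tool_rot'];u=np.array([.9636,.2674]);Rc=np.array([.610,-.102])
tg=np.r_[Rc-.179*u,.028];print(p,R[:,0],'to pre-handle in tool axes',R.T@(tg-p))
```

```text
[ 0.43185477 -0.14186674  0.12572547] [0.9633408  0.26827245 0.00209539] to pre-handle in tool axes [0.00310293 0.00907145 0.0977464 ]
```

View pics/c11.png

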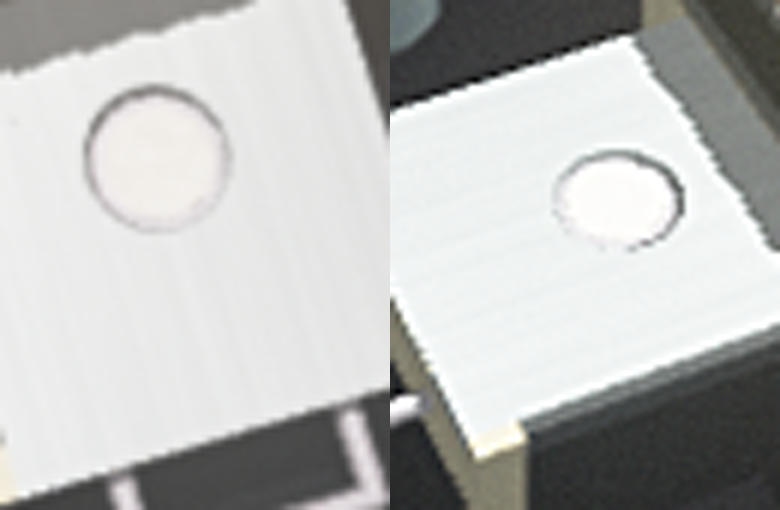

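The planchet is seated: both crops show it flat and concentric in the recess, at (157,158) top and (619,200) side. Next is the handle.

Emit:
{"method": "servo_tool", "body": {"commands": [[[0.67,0.001,0.009,0.02,0],[0.67,0.001,0.009,0.045,0],[0.67,0.001,0.009,0.07,0],[0.67,0.001,0.009,0.09,0],[0.67,0.001,0.009,0.098,0]]]}}

```text
time_s: 17.3
tcp_pos: [0.4346, -0.149, 0.0237]
tool_rot: [[0.963, 0.27, -0.004], [0.27, -0.963, 0.002], [-0.004, -0.003, -1.0]]
ft_force: [-1.1, 0.0, -1.1]
gripper_width: 0.0279
finger_force: 0.0
```

Emit:
{"method": "servo_tool", "body": {"commands": [[[0.67,0.002,0,0,0],[0.67,0.004,0,0,0],[0.67,0.008,0,0,0],[0.67,0.012,0,0,0],[0.67,0.015,0,0,0]]]}}

```text
time_s: 17.72
tcp_pos: [0.4517, -0.1462, 0.0282]
tool_rot: [[0.963, 0.27, 0.003], [0.27, -0.963, -0.001], [0.003, 0.002, -1.0]]
ft_force: [-0.5, -0.9, 0.2]
gripper_width: 0.028
finger_force: 0.0
```

Emit:
{"method": "servo_tool", "body": {"commands": [[[0.67,0.003,0,0,0],[0.67,0.006,0,0,0],[0.67,0.009,0,0,0],[0.67,0.012,0,0,0],[0.67,0.015,0,0,0]]]}}

```text
time_s: 18.13
tcp_pos: [0.4641, -0.1418, 0.0267]
tool_rot: [[0.963, 0.269, -0.001], [0.269, -0.963, -0.0], [-0.001, -0.0, -1.0]]
ft_force: [-3.2, -0.0, 2.2]
gripper_width: 0.0281
finger_force: 1.4
```

Emit:
{"method": "servo_tool", "body": {"commands": [[[0.67,0.005,0,0,0],[0.67,0.011,0,0,0],[0.67,0.018,0,0,0],[0.67,0.025,0,0,0],[0.67,0.032,0,0,0]]]}}

```text
time_s: 18.55
tcp_pos: [0.4957, -0.1327, 0.0265]
tool_rot: [[0.963, 0.27, -0.0], [0.27, -0.963, 0.0], [-0.0, -0.0, -1.0]]
ft_force: [-2.9, 0.6, 1.9]
gripper_width: 0.0281
finger_force: 1.5
```

Emit:
{"method": "servo_tool", "body": {"commands": [[[0.67,0.007,0,0,0],[0.67,0.014,0,0,0],[0.67,0.021,0,0,0],[0.67,0.028,0,0,0],[0.67,0.035,0,0,0]]]}}

```text
time_s: 18.97
tcp_pos: [0.5293, -0.1233, 0.0264]
tool_rot: [[0.963, 0.27, -0.001], [0.27, -0.963, 0.0], [-0.0, -0.001, -1.0]]
ft_force: [-2.6, 0.9, 1.4]
gripper_width: 0.0282
finger_force: 1.5
```

Emit:
{"method": "servo_tool", "body": {"commands": [[[0.67,0.007,0,0,0],[0.67,0.014,0,0,0],[0.67,0.021,0,0,0],[0.67,0.027,0,0,0],[0.67,0.033,0,0,0]]]}}

```text
time_s: 19.38
tcp_pos: [0.5611, -0.1145, 0.0264]
tool_rot: [[0.963, 0.27, -0.0], [0.27, -0.963, 0.0], [-0.0, -0.0, -1.0]]
ft_force: [-3.6, 1.5, 0.5]
gripper_width: 0.0281
finger_force: 1.5
```

Emit:
{"method": "servo_tool", "body": {"commands": [[[0.67,0.006,0,0,0],[0.67,0.012,0,0,0],[0.67,0.018,0,0,0],[0.67,0.024,0,0,0],[0.67,0.03,0,0,0]]]}}

```text
time_s: 19.8
tcp_pos: [0.5899, -0.1066, 0.0264]
tool_rot: [[0.963, 0.269, -0.0], [0.269, -0.963, 0.0], [-0.0, -0.0, -1.0]]
ft_force: [-4.0, 1.9, 0.5]
gripper_width: 0.0284
finger_force: 1.5
```

Emit:
{"method": "servo_tool", "body": {"commands": [[[0.67,0.003,0,0,0],[0.67,0.006,0,0,0],[0.67,0.008,0,0,0],[0.67,0.01,0,0,0],[0.67,0.012,0,0,0]]]}}

```text
time_s: 20.22
tcp_pos: [0.6011, -0.1036, 0.0266]
tool_rot: [[0.963, 0.269, -0.0], [0.269, -0.963, -0.0], [-0.0, 0.0, -1.0]]
ft_force: [-3.4, 0.6, 0.3]
gripper_width: 0.028
finger_force: 1.3
```

Emit:
{"method": "servo_tool", "body": {"commands": [[[0.67,0.001,0,0,0],[0.67,0.002,0,0,0],[0.67,0.003,0,0,0],[0.67,0.004,0,0,0],[0.67,0.004,0,0,0]]]}}

```text
time_s: 20.63
tcp_pos: [0.6051, -0.1025, 0.0266]
tool_rot: [[0.963, 0.269, 0.0], [0.269, -0.963, -0.0], [0.0, 0.0, -1.0]]
ft_force: [-2.3, 0.6, -1.0]
gripper_width: 0.0284
finger_force: 0.9
```

Fwd travel is about 154 mm. I'll push in small steps until the stop shows in the force.

Emit:
{"method": "servo_tool", "body": {"commands": [[[0.67,0.001,0,0,0],[0.67,0.002,0,0,0],[0.67,0.003,0,0,0],[0.67,0.004,0,0,0],[0.67,0.004,0,0,0]]]}}

```text
time_s: 21.05
tcp_pos: [0.6068, -0.1019, 0.0265]
tool_rot: [[0.963, 0.27, -0.005], [0.27, -0.963, -0.001], [-0.005, -0.0, -1.0]]
ft_force: [-8.3, -0.4, 2.0]
gripper_width: 0.0286
finger_force: 4.0
```

Emit:
{"method": "servo_tool", "body": {"commands": [[[0.67,0.001,0,0,0],[0.67,0.002,0,0,0],[0.67,0.003,0,0,0],[0.67,0.003,0,0,0]]]}}

```text
time_s: 21.38
tcp_pos: [0.6068, -0.1019, 0.0265]
tool_rot: [[0.963, 0.269, -0.012], [0.269, -0.963, -0.002], [-0.012, -0.001, -1.0]]
ft_force: [-16.1, -2.2, 5.8]
gripper_width: 0.0282
finger_force: 7.9
```

The drawer is at the stop. I'll back away and lift.

Emit:
{"method": "servo_tool", "body": {"commands": [[[0.67,-0.008,0,0,0],[0.67,-0.02,0,0,0],[0.67,-0.045,0,0,0],[0.67,-0.075,0,0,0],[0.67,-0.1,0,-0.02,0]]]}}

```text
time_s: 21.8
tcp_pos: [0.5124, -0.1272, 0.0432]
tool_rot: [[0.963, 0.269, -0.005], [0.269, -0.963, 0.002], [-0.004, -0.003, -1.0]]
ft_force: [0.0, 0.1, -0.5]
gripper_width: 0.028
finger_force: 0.0
```

Emit:
{"method": "servo_tool", "body": {"commands": [[[0.67,-0.02,0,-0.04,0],[0.67,-0.05,0,-0.08,0],[0.67,-0.08,0,-0.1,0],[0.67,-0.08,0,-0.1,0],[0.67,-0.08,0,-0.1,0]]]}}

```text
time_s: 22.22
tcp_pos: [0.44, -0.1507, 0.1504]
tool_rot: [[0.964, 0.267, 0.01], [0.267, -0.964, -0.004], [0.008, 0.007, -1.0]]
ft_force: [0.6, 0.4, 0.5]
gripper_width: 0.028
finger_force: 0.0
```

Run:
```python
from h import *
t=camera('top');s=camera('side');cv2.imwrite('pics/tend.png',t[:,:,::-1]);cv2.imwrite('pics/send.png',s[:,:,::-1])
st=read_state();print(st['time_s'],st['tcp_pos'],st['ft_force'])
# handle expected at home (bar z .06): +-45mm along y
u=np.array([.9636,.2674]);v=np.array([-u[1],u[0]])
for d in (.148,.156,.164):
  H=np.array([.610,-.102])+(d-.143)*u
  for y in(-.03,.0,.03):
    q=proj('top',np.r_[H+y*v,.065]);i,j=q.round().astype(int);print(d,y,q.round(1),t[j-4:j+5,i].mean(1).astype(int))
a=cv2.imread('pics/t0.png').astype(int)[:,:,::-1];df=np.abs(a-t).max(2)
for n,(x,y) in dict(jar=(248,175),flask=(266,225),bottle=(441,165)).items():print(n,np.percentile(df[y-14:y+15,x-14:x+15],[50,95]))
```

```text
22.3167 [ 0.43913368 -0.14916007  0.14640183] [ 0.6065518  -0.28837116  0.0496242 ]
0.148 -0.03 [371.5 176.9] [230 200 147  79  66  67  67  67  67]
0.148 0.0 [358.9 180.4] [227 228 189 127  73  68  68  69  67]
0.148 0.03 [346.3 183.9] [230 224 178 106  69  68  67  66  67]
0.156 -0.03 [370.5 173.6] [ 72 140 224 230 211 164  90  67  68]
0.156 0.0 [357.9 177. ] [ 66  79 149 228 233 204 151  85  68]
0.156 0.03 [345.3 180.6] [ 65  95 170 228 232 193 133  75  66]
0.164 -0.03 [369.5 170.2] [ 69  69  68  65  66  95 167 227 229]
0.164 0.0 [356.9 173.7] [ 70  69  68  64  72 136 223 232 215]
0.164 0.03 [344.3 177.2] [ 69  70  67  67  65  77 148 228 235]
jar [ 5. 12.]
flask [ 6. 13.]
bottle [ 6. 10.]
```

```bash
python3 -c "
from plant import *
print(hand_in())"
```

```text
the job is handed in; nothing more can be done
None
```

The planchet was pushed by its edge and dropped flat into the recess, the drawer was pushed to its stop by the handle, the bystanders look undisturbed, the hand is clear, and the job is handed in; no verdict came back.

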